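Open the touch-latch cupboard of root canal files

TASK

The file blocks are kept in the small white cupboard with the round blue pad on its door. The door has no handle: press it in at the blue pad with a fingertip so that the touch latch lets go and the door springs ajar, then reach a fingertip behind the door and push it wide open, about square to the cupboard. Leave the cupboard with the green pad shut, and do not disturb the other things on the worktop.

Things in the scene. Friction and masses are not known exactly. Their poses are not given: they have to be found in the camera images.
- blue_cupboard: white cupboard, blue strip on its top, three steel file blocks inside; fixed, left or right of the other. Carcass 130 deep (x) x 180 wide (y) x 150 high mm on 20 mm feet. Origin: centre of its footprint, worktop height; -x points out of its front, towards the robot. Carcass front at x = -65 mm; the shut door, 12 mm thick, lies before it: x -86 to -74, y -89 to +89, z 21 to 149 mm.
- blue_door (a joint): blue cupboard's door, rad; hinged at its left (+y) side, right edge swings out to the robot. 0 latched, -0.05 stop when pushed in, 1.65 fully open. Pushed in at the pad 5 to 7 mm (about 4 N, then a firm stop), the latch lets go for good; when the pusher backs off 120 mm or more a spring swings the door to about 0.5 to 0.7 rad. Then it turns with light friction (under 2 N at the pad) and stays where left.
- blue_pad: round blue press pad, 36 mm across, 3 mm proud of the door's outer face (rubber, gives 1 mm), moving with the door. Origin: centre of its outer face, 30 mm from the door's free (right) edge, 35 mm below the carcass top, 115 mm above the worktop. From here the hinge axis lies 144 mm to the cupboard's +y and 9 mm deeper (+x). Its x axis points into the door, square to the face.
- blue_hinge (a point): point on the blue door's vertical hinge axis, 150 mm above the worktop, mid-thickness of the door (6 mm from either face). Shut, the door runs from here 174 mm to the cupboard's -y. Low on the door's inner face (below z = 52 mm), 146 mm from the hinge, a latch pin stands out 27 mm; fingertips above 65 mm clear it.
- green_cupboard: white cupboard, green strip on its top, two dropper bottles and a small box inside; fixed, left or right of the other. Carcass 130 deep (x) x 180 wide (y) x 150 high mm on 20 mm feet. Origin: centre of its footprint, worktop height; -x points out of its front, towards the robot. Carcass front at x = -65 mm; the shut door, 12 mm thick, lies before it: x -86 to -74, y -89 to +89, z 21 to 149 mm.
- green_door (a joint): green cupboard's door, rad; hinged at its left (+y) side, right edge swings out to the robot. 0 latched, -0.05 stop when pushed in, 1.65 fully open. Pushed in at the pad 5 to 7 mm (about 4 N, then a firm stop), the latch lets go for good; when the pusher backs off 120 mm or more a spring swings the door to about 0.5 to 0.7 rad. Then it turns with light friction (under 2 N at the pad) and stays where left.
- green_pad: round green press pad, 36 mm across, 3 mm proud of the door's outer face (rubber, gives 1 mm), moving with the door. Origin: centre of its outer face, 30 mm from the door's free (right) edge, 35 mm below the carcass top, 115 mm above the worktop. From here the hinge axis lies 144 mm to the cupboard's +y and 9 mm deeper (+x). Its x axis points into the door, square to the face.
- green_hinge (a point): point on the green door's vertical hinge axis, 150 mm above the worktop, mid-thickness of the door (6 mm from either face). Shut, the door runs from here 174 mm to the cupboard's -y. Low on the door's inner face (below z = 52 mm), 146 mm from the hinge, a latch pin stands out 27 mm; fingertips above 65 mm clear it.
- file_stand: grey steel block of root canal files with coloured handles, 51 x 56 x 75 mm, standing between the cupboards; loose, to be left alone. Origin: centre of its underside.
- brown_jar: small amber jar with black lid, 44 mm across, 52 mm high; loose, to be left alone. Origin: centre of its underside.
- cement_pot: white pot with teal lid, 47 mm across, 40 mm high; loose, to be left alone. Origin: centre of its underside.
- dappen_dish: small glass dish, 33 mm across, 24 mm high; loose, to be left alone. Origin: centre of its underside.
- note_pad: pad of yellow sticky notes, 60 x 90 x 12 mm, lying flat; the door swings clear above it; loose, to be left alone. Origin: centre of its underside.

How it is judged:
On the way, in this order (a step that is already met when the one before it is completed fails the run):
1. the blue door is pressed in against its touch latch, with a finger on the blue pad (value of joint blue_door below -0.02 rad and contact force between the fingers and blue_pad above 1 N).
2. the latch has let go and the door has sprung ajar (value of joint blue_door above 0.3 rad), for 0.1 s.
At the end, for the whole second after the job is handed in: The blue-padded door stands open by more than 1.2 rad (69 degrees) and is at rest; the green-padded door is still latched shut (below 0.05 rad); the five loose things stand within 25 mm of where they were (value of joint blue_door above 1.2 rad and velocity of joint blue_door between -0.05 and 0.05 rad/s and value of joint green_door below 0.05 rad and distance of each of file_stand, brown_jar, cement_pot, dappen_dish, note_pad from where it was at the start of the episode below 0.025 m); the robot touches nothing.
It fails at once if another thing on the worktop is shifted by more than 25 mm or lifted (distance of any of file_stand, brown_jar, cement_pot, dappen_dish, note_pad from where it was at the start of the episode above 0.025 m).
It fails at once if the green-padded cupboard is opened (value of joint green_door above 0.05 rad).
It also fails if it takes over 45 s, if anything falls off the work surface, if the arm or the gripper's body presses on something with over 40 N, if the wrist force passes 120 N, or if a joint passes its speed limit or range.

ROBOT

A 6-joint arm with a two-finger parallel gripper is mounted at the origin on a cart in front of the work surface, level with it; the furniture and walls round the work are solid. World frame = base frame: x ahead of the robot, y to its left, z up, the work surface at z = 0. Lengths are in m, angles in rad, forces in N, time in s.
With the tool pointing down it reaches from about 0.35 to 0.975 m from the base axis. Payload 4.9 kg.
Tool frame: the origin (TCP) lies at the very end of the fingers, on their centre line; the grasp point (between the pads) lies 19 mm behind it (ctrl.grasp_offset is the distance from the TCP to the grasp point, in m); y points along the fingers, z is the direction in which the jaws open and shut, and the axes are right-handed (so a half turn about y gives the same grasp; the last joint's range is limited). The gripper opens to 85 mm and grips with 20 to 120 N. Pads are 22 mm wide; open, the fingers measure 114 mm over their backs; the gripper's body (76 mm by 85 mm) begins 54 mm behind the grasp point. The pads swing forward as they close: fully open they stand 13 mm farther back than shut.
Start: joints at [1.074, 0.053, 1.613, -0, 1.476, -0.119], TCP at [0.231, 0.581, 0.231] pointing down, gripper open.
Joint ranges: [-3.01, 3.01], [-1.01, 2.22], [0.06, 2.58], [-1.02, 4.17], [0.09, 2.62], [-3.14, 3.14]. Speed limits (rad/s): [2.57, 2.57, 3.14, 3.14, 3.14, 3.14].

INTERFACE

Orientations are given as a rotation vector (axis times angle).
In Python, from station import ctrl, eyes, finish_job, find_in, regions_of, pinpoint gives the robot as it stands.
- The arm moves only by the tool play_rows, never from a script. Its argument "moves" is a list of rows, each an object of numbers: "x", "y", "z": the shift along the world's x, y, z in cm; "turn": the turn about the world's z in degrees; "jaw": the finger opening in cm, from 0 to 8.54. A call has 1 to 8 rows; each row shifts and turns the commanded pose from where the row before left it; what a row does not reach is not made up. A row lasts 1/12 s, in which the tool goes at most 41.7 mm and 7.16 degrees, less where a joint would pass 70% of its speed; a pose out of reach is approached as far as the arm can. A call is refused whole if a number of a shift passes 4.17 or a number of a turn 7.16, either way. A call with a gripper value outside its range is refused whole. The fingers move at their own pace and stop on an object; "squeeze" is the grip in N (left out, the last holds). Time passes only in rows, so rows that do not move let the fingers close. It gives the time, the measured TCP pose, the force and the opening at its end, in the units of the state.
- ctrl.get_obs(): the state, without advancing time (a new reading comes with each control period).
- eyes.get_image(name): name is "scene" or "top" or "wrist"; returns a dict with "img" (400x640x3 uint8, red, green, blue), "camera_matrix" (3x3 intrinsics, pixels), "cam_to_world" (4x4, takes a point from camera to world coordinates). Camera axes: x right, y up, looking along -z (the intrinsics and any distortion apply to the point x, -y, -z); pixel columns grow to the right and rows downward; lengths in m; the calibration is good to about 2 mm. The wrist camera is an equidistant fisheye: a pixel r from the principal point sees the ray r / f radians off the axis. A picture is of the moment at which its call begins. There is no depth.
- finish_job(): hands the job in, once; it reports no verdict.
Trained networks look in the newest picture that a camera, given by its name, has taken for a name from the list of things; names that differ only in an ending like _2 or _b are one class to them, and where a whole thing is asked for, a point or a joint stands for the part that bears it (a point fixed in the world has none). Each returns a list of dicts, best first, with "score" (0 to 1); they miss things now and then, are a little off and sometimes report something else, mostly with a low value. They report only what shows in the picture. A call takes as long as a camera call.
- find_in(camera, query): "point" ([column, row] in pixels, amid what is visible of it).
- regions_of(camera, query): "pixels" (400x640 bool, what is visible of it) and "point" ([column, row] in pixels, amid what is visible of it).
- pinpoint(camera, query): "point" ([column, row] in pixels: a listed point, or the origin of a listed thing).
The state is a dict: "t": time; "q": joint angles; "dq": joint speeds; "effort": joint torques, N m; "tool_pos": TCP position; "tool_rot": TCP orientation; "contact_force": force on the tool from outside, world axes, zero at the start; "wrist_torque": the same for the moment, N m; "opening": finger opening in m.
Only numpy, scipy, OpenCV 4.12 (cv2) and the standard library are available. Lean on these libraries where they do the work, as an engineer would, in place of code of your own. Each camera call takes 0.05 s, during which the arm holds its last target.

## Working session

There is one attempt and no reset: what is moved stays moved. The work goes in short steps, Python scripts to look and compute and a tool call to move; the robot and the scene stay as the last step left them, time stands still between calls to the robot, and variables do not carry over. Pictures are saved under pics/ and viewed, and the job is handed in when it is done.

Besides the shell and the picture viewer there is one more tool, called as name([rows], argument=value, ...), one row to a line, values as JSON. play_rows: Moves the arm, as the interface text tells. Its arguments: {"type":"object","properties":{"moves":{"type":"array"},"squeeze":{"type":"number"}},"required":["moves"]}

```bash
mkdir -p pics; ls; cat > h.py <<'E'
import numpy as np, cv2
from station import ctrl, eyes, finish_job, find_in, regions_of, pinpoint
def save(n,f):
    d=eyes.get_image(n); cv2.imwrite('pics/'+f,d['img'][:,:,::-1]); return d
def ray(d,p):
    K=d['camera_matrix'];T=d['cam_to_world']
    v=np.array([(p[0]-K[0,2])/K[0,0],-(p[1]-K[1,2])/K[1,1],-1.]);return T[:3,3],T[:3,:3]@v
def atz(d,p,z):
    o,v=ray(d,p);return o+v*(z-o[2])/v[2]
E
python3 - <<'E'
from h import *
for c in ['scene','top','wrist']:
    d=save(c,c+'0.png')
    print(c,d['camera_matrix'].round(1).tolist(),d['cam_to_world'].round(3).tolist())
    if c!='wrist':
        for q in ['blue_cupboard','blue_pad','blue_hinge','green_cupboard','green_pad','green_hinge','file_stand','brown_jar','cement_pot','dappen_dish','note_pad']:
            for r in pinpoint(c,q)[:2]:
                z={'blue_pad':.115,'green_pad':.115,'blue_hinge':.15,'green_hinge':.15}.get(q,0)
                print(q,round(r['score'],2),np.round(r['point'],1),atz(d,r['point'],z).round(3))
o=ctrl.get_obs();print(o)
E
```

```text
pics
scene [[470.2, 0.0, 316.9], [0.0, 470.2, 202.6], [0.0, 0.0, 1.0]] [[-0.881, 0.358, -0.309, 0.144], [-0.473, -0.637, 0.608, 0.815], [0.021, 0.682, 0.731, 1.072], [0.0, 0.0, 0.0, 1.0]]
blue_cupboard 0.68 [274.4 264.5] [0.589 0.187 0.   ]
blue_pad 0.69 [361.3 141.1] [ 0.553 -0.287  0.115]
blue_pad 0.51 [224.9 334.5] [0.538 0.466 0.115]
blue_hinge 0.8 [275.2 270.1] [0.517 0.287 0.15 ]
green_pad 0.56 [362.  142.1] [ 0.549 -0.284  0.115]
green_hinge 0.9 [328.8 157. ] [ 0.591 -0.132  0.15 ]
file_stand 0.97 [311.2 215.5] [ 0.587 -0.022  0.   ]
brown_jar 0.79 [348.3 241. ] [0.446 0.012 0.   ]
cement_pot 0.56 [227.  334.3] [0.581 0.422 0.   ]
dappen_dish 0.47 [197.9 323.7] [0.661 0.433 0.   ]
note_pad 0.35 [226.1 334.6] [0.582 0.423 0.   ]
top [[364.4, 0.0, 316.7], [0.0, 364.4, 199.8], [0.0, 0.0, 1.0]] [[-0.004, 0.998, -0.067, 0.481], [-1.0, -0.004, -0.002, 0.041], [-0.002, 0.067, 0.998, 1.288], [0.0, 0.0, 0.0, 1.0]]
blue_hinge 0.62 [241.7 212.7] [0.518 0.278 0.15 ]
green_cupboard 0.92 [395.8 175.4] [ 0.653 -0.238  0.   ]
green_pad 0.45 [415.6 204.1] [ 0.545 -0.275  0.115]
green_pad 0.42 
[... 558 characters left out ...]
 0.604], [-0.0, -0.26, 0.966, 0.374], [0.0, 0.0, 0.0, 1.0]]
{'t': 1.25, 'q': array([ 1.07401983e+00,  5.27006830e-02,  1.61289057e+00,  3.22200471e-05,
        1.47600389e+00, -1.19008308e-01]), 'dq': array([-0.00157786, -0.00123512, -0.00169443,  0.00090289, -0.0012992 ,
        0.00074597]), 'effort': array([ 1.45170186e-03, -3.93666065e+01, -3.70466101e+01,  8.00979865e-05,
        2.94797455e-04, -1.61769981e-05]), 'tool_pos': array([0.23051831, 0.58091985, 0.23130879]), 'tool_rot': array([-1.55039319,  0.29640595, -0.29635651]), 'contact_force': array([ 0.05691107,  0.0336509 , -0.08557608]), 'wrist_torque': array([-0.01694971,  0.0018382 , -0.00268999]), 'opening': 0.08551790851281743}
```

View pics/scene0.png

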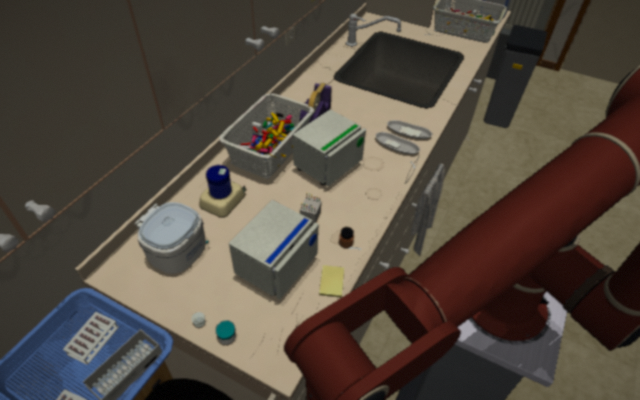

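View pics/top0.png

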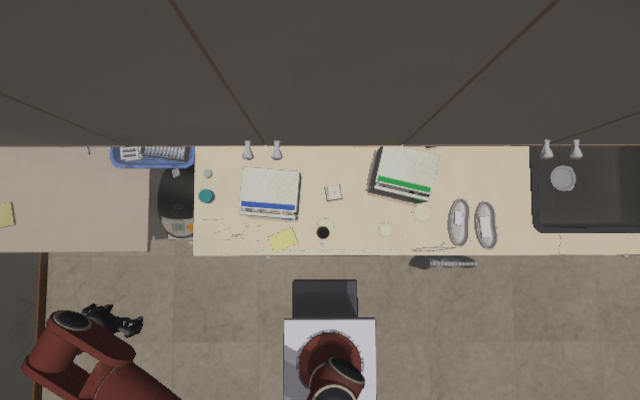

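View pics/wrist0.png

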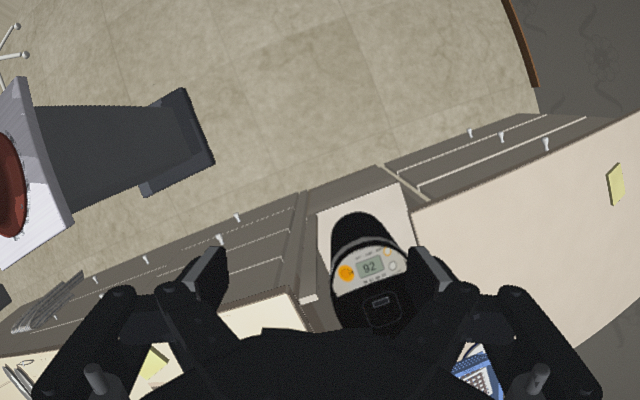

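The blue cupboard is the left one (top view ~(270,192)). Its blue pad shows at ~(313,238) in the scene view, and the green cupboard is on the right. I'll enlarge the images to get an accurate pose.

```bash
python3 - <<'E'
from h import *
a=cv2.imread('pics/top0.png');b=cv2.imread('pics/scene0.png')
cv2.imwrite('pics/topz.png',cv2.resize(a[150:260,190:350],None,fx=5,fy=5,interpolation=cv2.INTER_CUBIC))
cv2.imwrite('pics/scenez.png',cv2.resize(b[180:310,210:370],None,fx=4.5,fy=4.5,interpolation=cv2.INTER_CUBIC))
for c in ['top','scene']:
    d=eyes.get_image(c)
    for q in ['blue_pad','blue_cupboard']:
        for r in regions_of(c,q)[:2]:
            m=r['pixels'];ys,xs=np.nonzero(m);print(c,q,r['score'],m.sum(),xs.min(),xs.max(),ys.min(),ys.max(), cv2.minAreaRect(np.c_[xs,ys].astype(np.float32)))
E
```

```text
top blue_pad 0.34 258 239 296 211 219 ((267.5052490234375, 214.897705078125), (57.232479095458984, 6.094554424285889), 2.935673475265503)
top blue_cupboard 0.94 2886 238 300 166 219 ((269.3074035644531, 192.377685546875), (60.681671142578125, 49.15241241455078), 5.856013774871826)
scene blue_pad 0.36 66 308 316 234 245 ((312.1538391113281, 239.26918029785156), (5.547001838684082, 13.035454750061035), 33.6900634765625)
scene blue_cupboard 0.67 5836 229 317 200 298 ((273.2697448730469, 247.24761962890625), (76.10437774658203, 89.35944366455078), 38.1572265625)
scene blue_cupboard 0.18 56 309 315 235 245 ((312.0, 240.0), (10.0, 6.0), 90.0)
```

View pics/topz.png

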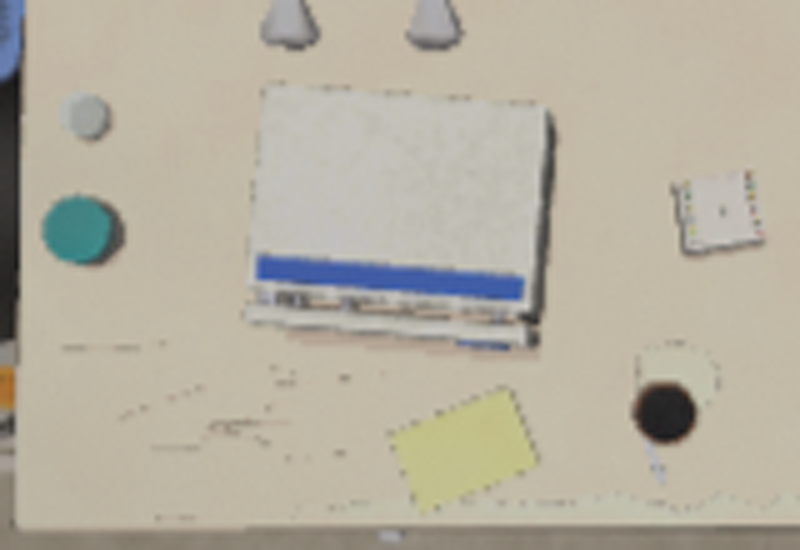

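View pics/scenez.png

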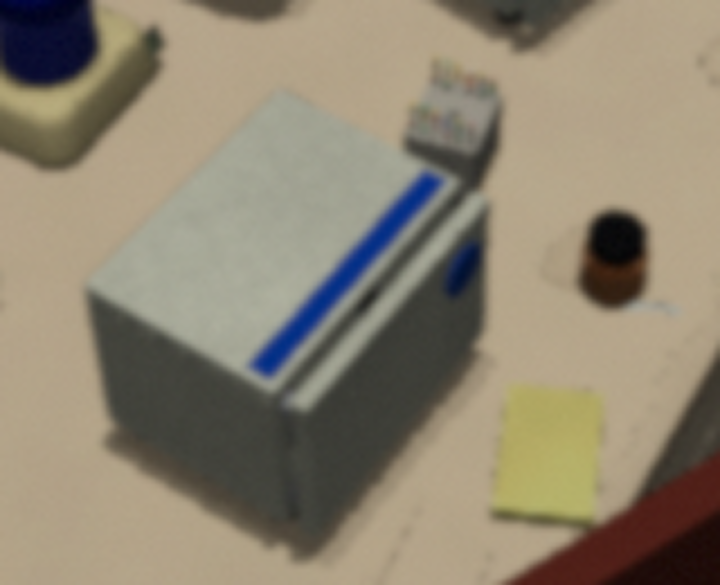

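```bash
cat > fit.py <<'E'
from h import *
from scipy.optimize import least_squares
def proj(d,P):
    T=d['cam_to_world'];K=d['camera_matrix'];c=T[:3,:3].T@(P-T[:3,3]);return np.array([K[0,2]+K[0,0]*c[0]/-c[2],K[1,2]+K[1,1]*c[1]/c[2]])
if __name__=='__main__':
    D={'top':eyes.get_image('top'),'scene':eyes.get_image('scene')}
    t=lambda u,v:(u/5+190,v/5+150)
    s=lambda u,v:(u/4.5+210,v/4.5+180)
    obs=[('top',(65,90,150),t(264,84)),('top',(65,-90,150),t(549,103)),('top',(-65,-90,150),t(532,312)),
    ('top',(-86,89,149),t(246,321)),('top',(-86,-89,149),t(537,347)),
    ('scene',(65,-90,150),s(287,92)),('scene',(65,90,150),s(90,287)),('scene',(-65,90,150),s(275,387)),('scene',(-65,-90,150),s(460,183)),
    ('scene',(-86,89,149),s(300,408)),('scene',(-86,-89,149),s(487,200)),('scene',(-89,-59,115),s(463,268))]
    def w(p,l):
        c,n=np.cos(p[2]),np.sin(p[2]);l=np.array(l)/1000;return np.array([p[0]+c*l[0]-n*l[1],p[1]+n*l[0]+c*l[1],l[2]])
    f=lambda p:np.concatenate([proj(D[k],w(p,l))-o for k,l,o in obs])
    r=least_squares(f,[.58,.19,0],loss='soft_l1');print(r.x,np.degrees(r.x[2]));print(f(r.x).reshape(-1,2).round(1).tolist())
    p=r.x
    print('pad',w(p,(-89,-59,115)),'hinge',w(p,(-80,85,150)))
    for n,z,tp in [('file_stand',.075,None)]:pass
E
python3 fit.py
```

```text
[ 0.5891629   0.19057685 -0.08356813] -4.788101010364544
[[0.4, 0.3], [0.3, 1.0], [0.3, 0.4], [-0.1, 0.8], [-1.6, 0.1], [-2.0, -1.3], [-2.0, -0.9], [-0.9, 1.1], [-0.2, -1.1], [1.0, 0.4], [0.4, -1.0], [0.1, 0.3]]
pad [0.4955487  0.13921166 0.115     ] hinge [0.51653711 0.28195789 0.15      ]
```

```bash
cat > st.py <<'E'
from h import *
from scipy.spatial.transform import Rotation as R
o=ctrl.get_obs();M=R.from_rotvec(o['tool_rot']).as_matrix();print(round(o['t'],2),o['tool_pos'].round(4),'q',o['q'].round(2));print('toolz yaw',np.degrees(np.arctan2(M[1,2],M[0,2])).round(1),'y',M[:,1].round(2),'F',o['contact_force'].round(2),o['opening'])
E
python3 st.py
```

```text
1.65 [0.2305 0.5809 0.2313] q [ 1.07  0.05  1.61  0.    1.48 -0.12]
toolz yaw 68.4 y [ 0.  0. -1.] F [ 0.54  0.34 -0.47] 0.08569023654149567
```

play_rows([
  {"x":1.4,"y":-3.6,"turn":2.1,"jaw":0},
  {"x":1.4,"y":-3.6,"turn":2.1,"jaw":0},
  {"x":1.4,"y":-3.6,"turn":2.1,"jaw":0},
  {"x":1.4,"y":-3.6,"turn":2.1,"jaw":0},
  {"x":1.4,"y":-3.6,"turn":2.1,"jaw":0},
  {"x":1.4,"y":-3.6,"turn":2.1,"jaw":0},
  {"x":1.4,"y":-3.6,"turn":2.1,"jaw":0},
  {"x":1.4,"y":-3.6,"turn":2.1,"jaw":0},
], squeeze=20)

```text
invalid input
```

play_rows([
  {"x":1.4,"y":-3.6},
  {"x":1.4,"y":-3.6},
  {"x":1.4,"y":-3.6},
  {"x":1.4,"y":-3.6},
  {"x":0.2,"y":-0.2},
  {},
])

```text
invalid input
```

```bash
python3 st.py; python3 - <<'E'
from h import *
save('wrist','wrist1.png');save('scene','scene1.png')
E
```

```text
1.65 [0.2305 0.5809 0.2313] q [ 1.07  0.05  1.61  0.    1.48 -0.12]
toolz yaw 68.4 y [ 0.  0. -1.] F [ 0.54  0.34 -0.47] 0.08569023654149567
```

View pics/wrist1.png

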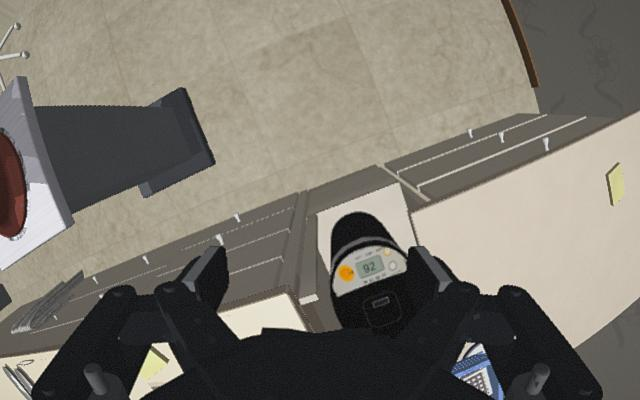

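View pics/scene1.png

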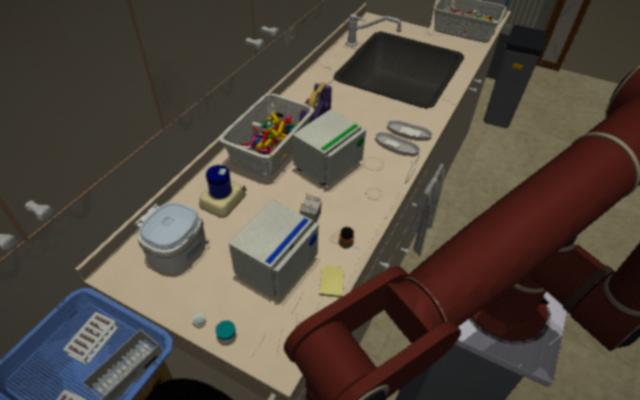

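Both calls were refused and nothing moved; the pictures match the first ones. I'll retry with every field given in each row.

play_rows([
  {"x":1.4,"y":-3.6,"z":0,"turn":2.1,"jaw":0},
  {"x":1.4,"y":-3.6,"z":0,"turn":2.1,"jaw":0},
], squeeze=20)

```text
t: 1.92
tool_pos: [0.2582, 0.5088, 0.2308]
tool_rot: [-1.559, 0.236, -0.235]
contact_force: [0.4, -0.1, 0.5]
opening: 0.0636
```

play_rows([
  {"x":1.4,"y":-3.6,"z":0,"turn":2.1,"jaw":0},
  {"x":1.4,"y":-3.6,"z":0,"turn":2.1,"jaw":0},
  {"x":1.4,"y":-3.6,"z":0,"turn":2.1,"jaw":0},
  {"x":1.4,"y":-3.6,"z":0,"turn":2.1,"jaw":0},
  {"x":1.4,"y":-3.6,"z":0,"turn":2.1,"jaw":0},
  {"x":1.4,"y":-3.6,"z":0,"turn":2.1,"jaw":0},
  {"x":1.4,"y":-3.6,"z":0,"turn":0,"jaw":0},
  {"x":1.4,"y":-3.6,"z":0,"turn":0,"jaw":0},
])

```text
t: 2.58
tool_pos: [0.3708, 0.2192, 0.2316]
tool_rot: [-1.569, 0.065, -0.067]
contact_force: [1.6, -0.3, -0.0]
opening: -0.0
```

play_rows([
  {"x":1.4,"y":-3.6,"z":0,"turn":0,"jaw":0},
  {"x":1.4,"y":-3.6,"z":0,"turn":0,"jaw":0},
  {"x":0.2,"y":-0.2,"z":0,"turn":0,"jaw":0},
  {"x":0,"y":0,"z":0,"turn":0,"jaw":0},
])

```text
t: 2.92
tool_pos: [0.4012, 0.1453, 0.2315]
tool_rot: [-1.569, 0.07, -0.071]
contact_force: [0.8, 1.0, 0.4]
opening: 0.0001
```

```bash
python3 st.py; python3 - <<'E'
from h import *
save('wrist','wrist1.png');save('scene','scene1.png')
E
```

```text
2.92 [0.4012 0.1453 0.2315] q [ 0.17 -0.46  2.05  0.    1.55 -1.31]
toolz yaw 84.9 y [ 0.  0. -1.] F [0.76 1.04 0.37] 6.542652504743223e-05
```

View pics/wrist1.png

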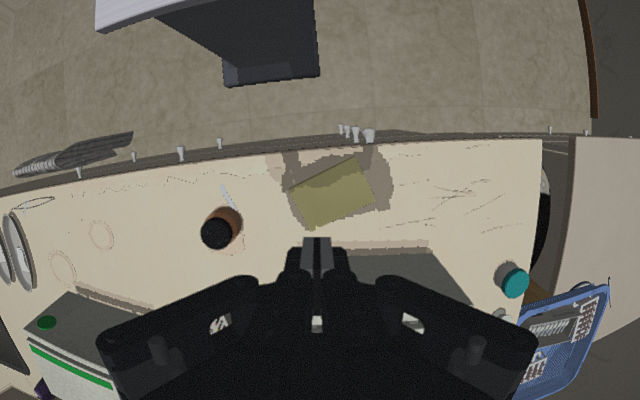

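View pics/scene1.png

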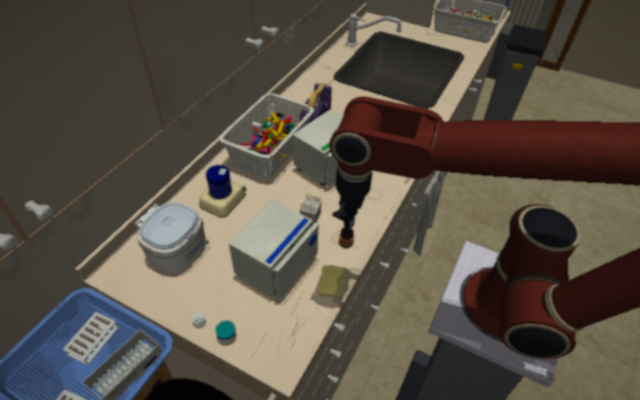

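The wrist view shows the shut fingers at ~(317,250), with the note pad and jar clear. The scene view shows the gripper in front of the cupboard. Next I go down and approach the pad.

play_rows([
  {"x":0,"y":0,"z":-3,"turn":0,"jaw":0},
  {"x":0,"y":0,"z":-3,"turn":0,"jaw":0},
  {"x":0,"y":0,"z":-3,"turn":0,"jaw":0},
  {"x":0,"y":0,"z":-3,"turn":0,"jaw":0},
  {"x":0,"y":0,"z":-0.7,"turn":0,"jaw":0},
  {"x":2.5,"y":-0.2,"z":0,"turn":0,"jaw":0},
  {"x":2.5,"y":-0.2,"z":0,"turn":0,"jaw":0},
  {"x":2.0,"y":-0.2,"z":0,"turn":0,"jaw":0},
])

```text
t: 3.68
tool_pos: [0.4718, 0.1425, 0.1052]
tool_rot: [-1.569, 0.063, -0.065]
contact_force: [0.1, -0.6, 0.4]
opening: 0.0
```

play_rows([
  {"x":0,"y":0,"z":0,"turn":0,"jaw":0},
  {"x":0.5,"y":0,"z":0,"turn":0,"jaw":0},
  {"x":0.4,"y":0,"z":0,"turn":0,"jaw":0},
])

```text
t: 3.93
tool_pos: [0.4796, 0.1419, 0.1049]
tool_rot: [-1.57, 0.065, -0.065]
contact_force: [-0.5, 0.2, -1.2]
opening: -0.0
```

```bash
python3 st.py; python3 - <<'E'
from h import *
save('wrist','wrist2.png');save('scene','scene2.png')
E
```

```text
3.93 [0.4796 0.1419 0.1049] q [ 0.14 -0.14  2.01  0.    1.26 -1.35]
toolz yaw 85.2 y [ 0.  0. -1.] F [-0.49  0.22 -1.21] -4.2805016572462994e-05
```

View pics/wrist2.png

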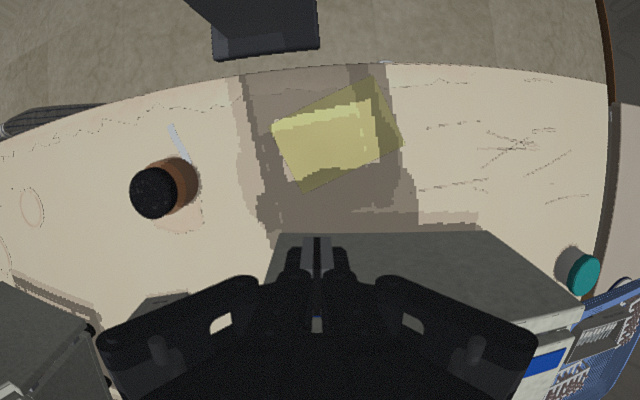

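View pics/scene2.png

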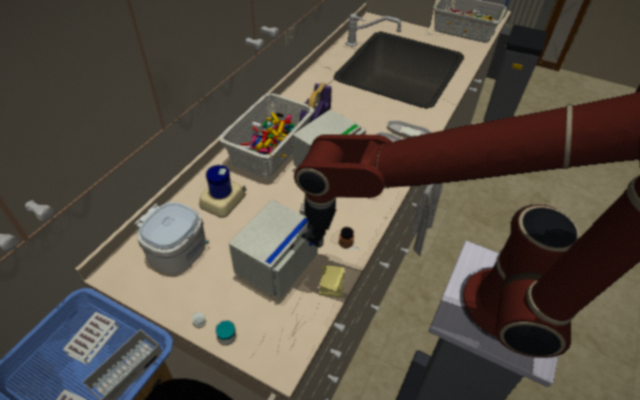

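The fingers are just short of the pad, so I press gently.

play_rows([
  {"x":0.2,"y":0,"z":0,"turn":0,"jaw":0},
  {"x":0.2,"y":0,"z":0,"turn":0,"jaw":0},
  {"x":0.2,"y":0,"z":0,"turn":0,"jaw":0},
])

```text
t: 4.28
tool_pos: [0.4852, 0.141, 0.1044]
tool_rot: [-1.57, 0.066, -0.066]
contact_force: [-1.8, -0.4, 2.0]
opening: -0.0
```

play_rows([
  {"x":0.2,"y":0,"z":0,"turn":0,"jaw":0},
  {"x":0.2,"y":0,"z":0,"turn":0,"jaw":0},
])

```text
t: 4.45
tool_pos: [0.4886, 0.1408, 0.1041]
tool_rot: [-1.57, 0.068, -0.064]
contact_force: [-4.4, -0.3, 2.0]
opening: -0.0001
```

play_rows([
  {"x":0.2,"y":0,"z":0,"turn":0,"jaw":0},
  {"x":0.1,"y":0,"z":0,"turn":0,"jaw":0},
  {"x":0,"y":0,"z":0,"turn":0,"jaw":0},
])

```text
t: 4.7
tool_pos: [0.4918, 0.1407, 0.1038]
tool_rot: [-1.57, 0.068, -0.064]
contact_force: [-4.2, -0.8, 2.4]
opening: -0.0
```

play_rows([
  {"x":0.1,"y":0,"z":0,"turn":0,"jaw":0},
  {"x":0.1,"y":0,"z":0,"turn":0,"jaw":0},
  {"x":0,"y":0,"z":0,"turn":0,"jaw":0},
])

```text
t: 4.95
tool_pos: [0.4922, 0.1408, 0.1036]
tool_rot: [-1.571, 0.072, -0.061]
contact_force: [-11.5, -0.7, 4.7]
opening: 0.0001
```

The firm stop is reached at 11.5 N, so I back off.

play_rows([
  {"x":-3.0,"y":-0.3,"z":0,"turn":0,"jaw":0},
  {"x":-3.3,"y":-0.8,"z":0.5,"turn":0,"jaw":0},
  {"x":-3.3,"y":-1.0,"z":1,"turn":0,"jaw":0},
  {"x":-3.0,"y":-1.0,"z":2.5,"turn":0,"jaw":0},
  {"x":0,"y":-1.0,"z":3.5,"turn":0,"jaw":0},
  {"x":0,"y":-1.0,"z":3.5,"turn":0,"jaw":0},
  {"x":0,"y":0,"z":0,"turn":0,"jaw":0},
  {"x":0,"y":0,"z":0,"turn":0,"jaw":0},
])

```text
t: 5.62
tool_pos: [0.3705, 0.0896, 0.2176]
tool_rot: [-1.569, 0.061, -0.074]
contact_force: [-0.1, 0.7, 0.7]
opening: -0.0001
```

```bash
python3 st.py; python3 - <<'E'
from h import *
save('top','top3.png');save('scene','scene3.png')
E
```

```text
5.62 [0.3705 0.0896 0.2176] q [ 0.04 -0.59  2.16  0.    1.56 -1.44]
toolz yaw 85.1 y [ 0.01  0.   -1.  ] F [-0.14  0.71  0.67] -0.000129734313132983
```

View pics/top3.png

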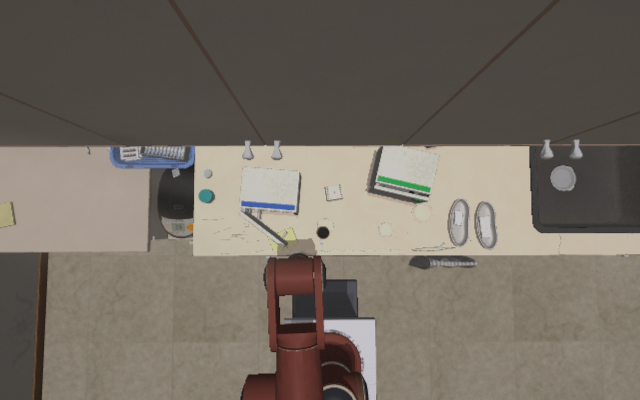

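View pics/scene3.png

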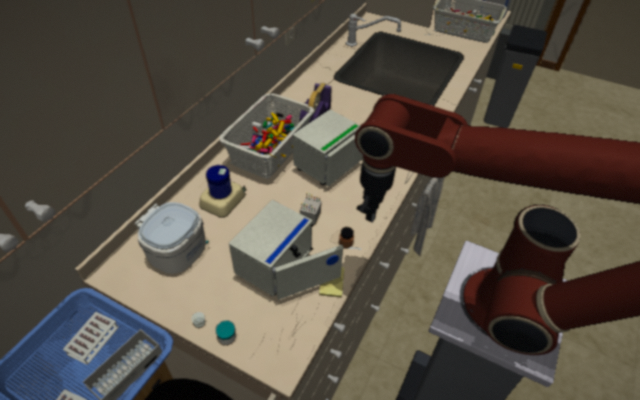

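Top view: the door has sprung ajar, its free edge at ~(286,244), about 0.6 rad. The note pad is under it and the jar is at (323,232). I'll turn the fingers' flat side to the door, move to its inner side and go down.

play_rows([
  {"x":2.0,"y":-0.2,"z":0,"turn":-7,"jaw":0},
  {"x":2.0,"y":-0.2,"z":0,"turn":-7,"jaw":0},
  {"x":2.0,"y":-0.2,"z":0,"turn":-7,"jaw":0},
  {"x":2.0,"y":-0.2,"z":0,"turn":-7,"jaw":0},
  {"x":0,"y":0,"z":-2.5,"turn":-7,"jaw":0},
  {"x":0,"y":0,"z":-2.5,"turn":-7,"jaw":0},
  {"x":0,"y":0,"z":-2.5,"turn":-7,"jaw":0},
  {"x":0,"y":0,"z":-2.5,"turn":0,"jaw":0},
])

```text
t: 6.38
tool_pos: [0.4474, 0.0822, 0.1109]
tool_rot: [-1.444, 0.739, -0.734]
contact_force: [0.3, 1.0, -0.2]
opening: 0.0001
```

```bash
python3 st.py; python3 - <<'E'
from h import *
save('wrist','wrist4.png');save('scene','scene4.png')
E
```

```text
6.38 [0.4474 0.0822 0.1109] q [ 0.02 -0.26  2.11  0.    1.3  -0.61]
toolz yaw 35.9 y [-0.  0. -1.] F [ 0.26  0.97 -0.18] 8.93218616369067e-05
```

View pics/wrist4.png

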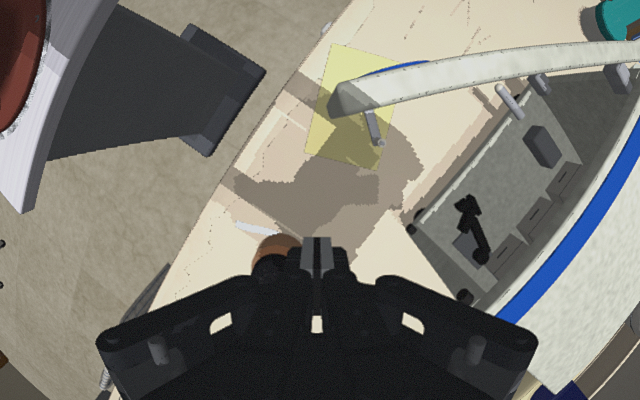

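View pics/scene4.png

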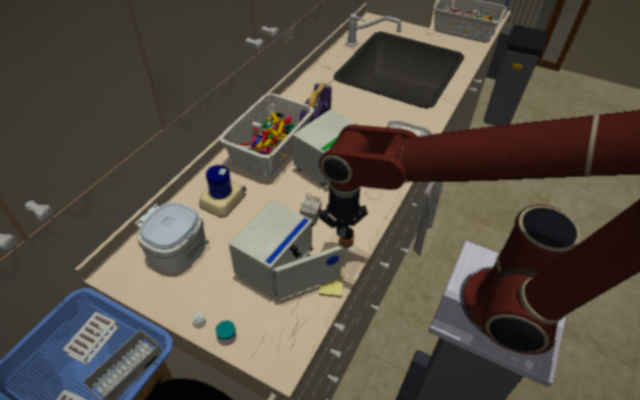

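The finger is on the inner side. The door's free edge is at ~(345,98) in the wrist view and the latch pin at (373,125). I push along the arc.

play_rows([
  {"x":0,"y":2.5,"z":0,"turn":0,"jaw":0},
  {"x":0,"y":2.5,"z":0,"turn":0,"jaw":0},
  {"x":-0.2,"y":1.5,"z":0,"turn":0,"jaw":0},
  {"x":-0.4,"y":1.3,"z":0,"turn":0,"jaw":0},
  {"x":-0.8,"y":0.7,"z":0,"turn":0,"jaw":0},
  {"x":-0.8,"y":0.7,"z":0,"turn":-2,"jaw":0},
  {"x":-0.8,"y":0.7,"z":0,"turn":-2,"jaw":0},
  {"x":-0.8,"y":0.7,"z":0,"turn":-2,"jaw":0},
])

```text
t: 7.15
tool_pos: [0.4102, 0.1882, 0.1148]
tool_rot: [-1.413, 0.814, -0.815]
contact_force: [1.2, 0.8, 0.6]
opening: 0.0
```

```bash
python3 st.py; python3 - <<'E'
from h import *
save('scene','scene5.png');save('wrist','wrist5.png')
E
```

```text
7.15 [0.4102 0.1882 0.1148] q [ 0.27 -0.28  2.12 -0.    1.3  -0.26]
toolz yaw 30.1 y [ 0. -0. -1.] F [1.22 0.8  0.62] 2.3284382340051285e-05
```

View pics/wrist5.png

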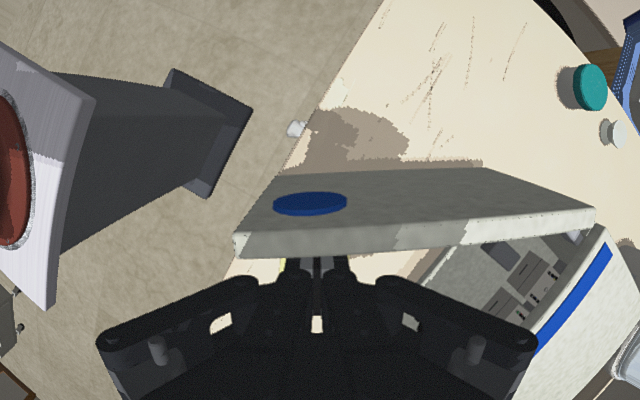

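View pics/scene5.png

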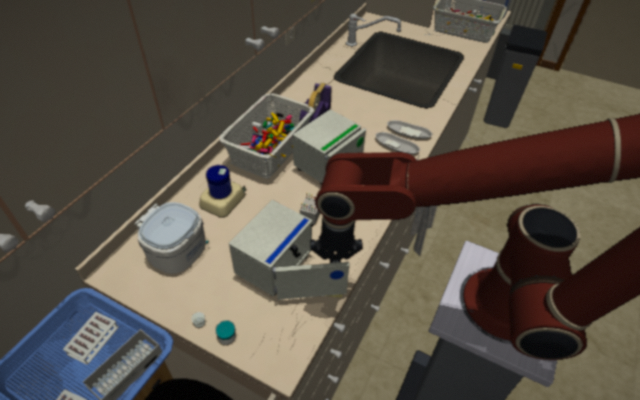

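Wrist view: the fingers press the inner face at ~(318,255), opposite the pad at (310,203), and the door is following. I carry on along the arc.

play_rows([
  {"x":-0.8,"y":1.2,"z":0,"turn":-4,"jaw":0},
  {"x":-0.8,"y":1.2,"z":0,"turn":-4,"jaw":0},
  {"x":-0.7,"y":1.2,"z":0,"turn":-4,"jaw":0},
  {"x":-0.5,"y":1.3,"z":0,"turn":-4,"jaw":0},
  {"x":-0.4,"y":1.3,"z":0,"turn":-4,"jaw":0},
  {"x":-0.3,"y":1.0,"z":0,"turn":-4,"jaw":0},
  {"x":0,"y":0.5,"z":0,"turn":0,"jaw":0},
  {"x":0,"y":0,"z":0,"turn":0,"jaw":0},
])

```text
t: 7.92
tool_pos: [0.3758, 0.2653, 0.1145]
tool_rot: [-1.259, 1.127, -1.127]
contact_force: [0.2, 0.3, -0.3]
opening: 0.0002
```

```bash
python3 st.py; python3 - <<'E'
from h import *
save('scene','scene6.png');save('wrist','wrist6.png')
E
```

```text
7.92 [0.3758 0.2653 0.1145] q [ 0.45 -0.26  2.1  -0.    1.3   0.34]
toolz yaw 6.3 y [ 0.  0. -1.] F [ 0.17  0.34 -0.28] 0.00018553893658485016
```

View pics/wrist6.png

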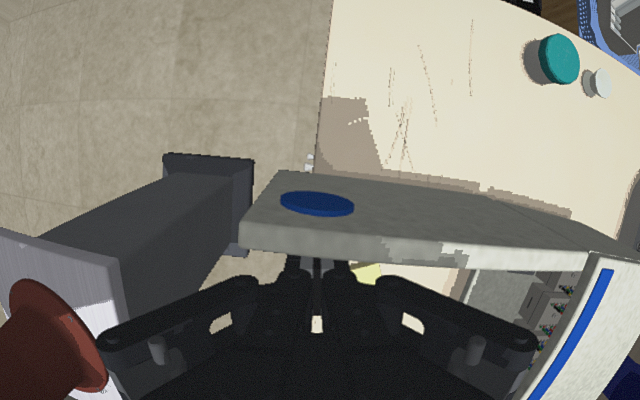

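View pics/scene6.png

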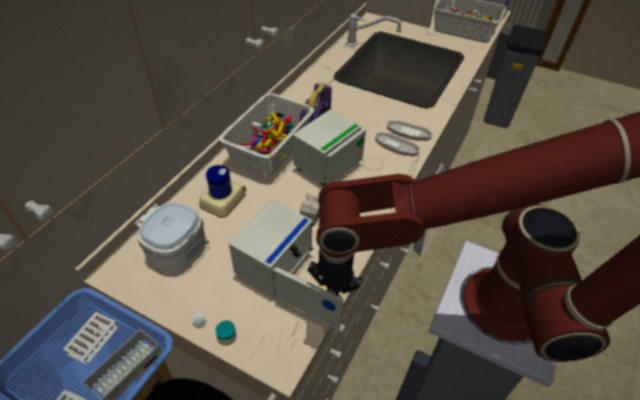

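The door stands about square to the cupboard, so I withdraw to the right and then up.

play_rows([
  {"x":0,"y":-1.5,"z":0,"turn":0,"jaw":0},
  {"x":0,"y":-2.5,"z":0,"turn":0,"jaw":0},
  {"x":0,"y":-3,"z":0,"turn":0,"jaw":0},
  {"x":0,"y":-3,"z":2,"turn":0,"jaw":0},
  {"x":0,"y":-3,"z":3,"turn":0,"jaw":0},
  {"x":0,"y":-3,"z":3,"turn":0,"jaw":0},
  {"x":0,"y":-3,"z":3,"turn":0,"jaw":0},
  {"x":0,"y":0,"z":0,"turn":0,"jaw":0},
])

```text
t: 8.68
tool_pos: [0.3786, 0.0722, 0.2299]
tool_rot: [-1.249, 1.124, -1.142]
contact_force: [0.2, 0.8, 0.8]
opening: 0.0002
```

```bash
python3 st.py; python3 - <<'E'
from h import *
import time
d=save('top','top7.png');save('scene','scene7.png')
for q in ['file_stand','brown_jar','cement_pot','dappen_dish','note_pad']:
    for c in ['top','scene']:
        D=eyes.get_image(c)
        for r in pinpoint(c,q)[:1]: print(q,c,round(r['score'],2),atz(D,r['point'],0).round(3))
a=cv2.imread('pics/top7.png')
cv2.imwrite('pics/top7z.png',cv2.resize(a[150:270,190:350],None,fx=5,fy=5))
E
```

```text
8.68 [0.3786 0.0722 0.2299] q [-0.   -0.59  2.14 -0.    1.58 -0.11]
toolz yaw 5.8 y [ 0.01 -0.   -1.  ] F [0.2  0.82 0.8 ] 0.00020261849997296703
file_stand top 0.82 [ 0.6   -0.011  0.   ]
file_stand scene 0.98 [ 0.586 -0.022  0.   ]
brown_jar top 0.32 [ 0.662 -0.24   0.   ]
brown_jar scene 0.75 [0.45  0.018 0.   ]
cement_pot top 0.61 [0.583 0.433 0.   ]
cement_pot scene 0.82 [0.585 0.423 0.   ]
dappen_dish top 0.42 [0.67  0.433 0.   ]
dappen_dish scene 0.75 [0.659 0.425 0.   ]
note_pad top 0.75 [0.432 0.156 0.   ]
note_pad scene 0.71 [0.416 0.163 0.   ]
```

View pics/top7z.png

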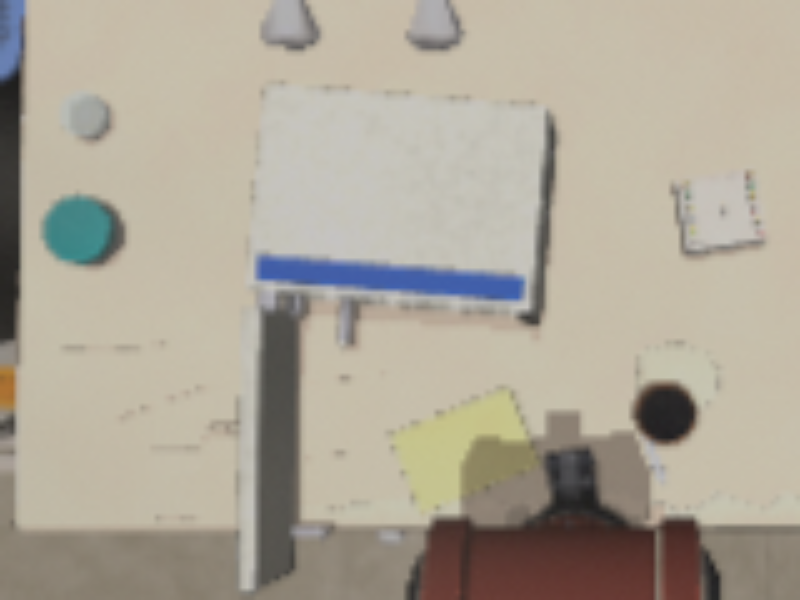

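View pics/scene7.png

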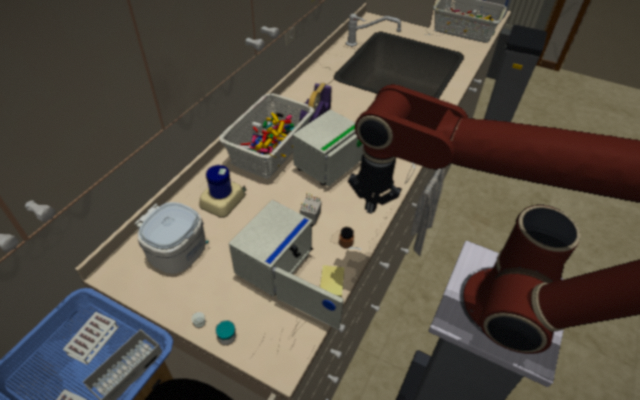

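In the enlarged top view the door stands square, at about 1.5 rad. The loose things sit at the same pixels as at the start and the arm is clear. I let it settle for a few rows, then hand in.

play_rows([
  {"x":0,"y":0,"z":0,"turn":0,"jaw":0},
  {"x":0,"y":0,"z":0,"turn":0,"jaw":0},
  {"x":0,"y":0,"z":0,"turn":0,"jaw":0},
])

```text
t: 10.03
tool_pos: [0.3755, 0.0765, 0.2227]
tool_rot: [-1.258, 1.13, -1.13]
contact_force: [0.1, -0.3, 0.3]
opening: 0.0003
```

```bash
python3 - <<'E'
from h import *
d=save('top','top8.png');a=cv2.imread('pics/top7.png').astype(int);b=cv2.imread('pics/top8.png').astype(int)
print(abs(a-b)[150:270,190:350].max())
print(finish_job())
E
```

```text
132
the job is handed in; nothing more can be done
None
```

```bash
python3 - <<'E'
import cv2,numpy as np
a=cv2.imread('pics/top7.png').astype(int);b=cv2.imread('pics/top8.png').astype(int)
m=abs(a-b).max(2)>25;ys,xs=np.nonzero(m);print(xs.min(),xs.max(),ys.min(),ys.max()); print(abs(a-b)[205:270,230:262].max(), m[150:232,190:345].sum())
E
```

```text
241 368 232 395
4 0
```

The blue cupboard's door is open to about 1.5 rad, roughly square to the cupboard, and the job is handed in at about 10 s. `finish_job` gave no verdict.

I pressed the blue pad with the shut fingers until the firm stop, at about 11 N. After I backed off, the door sprang ajar to about 0.6 rad. I then reached behind it, pushed it open along its arc and withdrew upwards.

**Last checks:**
- **Door:** its area of the top view did not change between the last two pictures, so it looks at rest. Its angle is estimated from the pictures and the finger position, as I had no joint reading.
- **Green cupboard:** I never went near it, and its door looks shut in the scene view.
- **Loose things:** all five sit at the same place as at the start in the top view.
- **Robot:** it stands clear of everything, with a contact force of about 0.3 N, which is noise level.

**Disagreements and refusals:**
- **Unexpected difference:** my first comparison of the last two pictures showed a change of up to 132 grey levels. A closer check after hand-in found no such change around the cupboard, on the door or on the loose things. What changed lies lower in the picture, mostly where the arm settled by a few millimetres.
- **False detection:** the detector once placed the brown jar on the green cupboard in the top view, with a low score of 0.32. The pictures contradict it.
- **Refused moves:** the first two move calls were refused because some rows left out fields. Nothing moved.

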